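# Shut and lock the filter cover of a bench dust extractor

## Robot

A 6-joint arm with a two-finger parallel gripper is mounted at the origin on the work surface. World frame = base frame: x ahead of the robot, y to its left, z up, the work surface at z = 0. Lengths are in m, angles in degrees, forces in N, time in s.
With the tool pointing down it reaches from about 0.35 to 0.875 m from the base axis. Payload 4.2 kg.
Tool frame: the origin (TCP) lies midway between the tips of the shut fingers; the grasp point (between the pads) lies 19 mm behind it; z points along the fingers, y is the direction in which the jaws open and shut (so a half turn about z gives the same grasp; the last joint's range is limited). The gripper opens to 87 mm and grips with 3 to 60 N. Pads are 19 mm wide; open, the fingers measure 117 mm over their backs; the gripper's body (75 mm by 190 mm) begins 51 mm behind the grasp point.
Start: joints at [-54.912, 22.042, 0.453, 0, -68.411, -14.817], TCP at [0.217, -0.586, 0.223] pointing down, gripper open.
Joint ranges: [-179.83, 179.83], [-69.29, 118.12], [-61.27, 80.66], [-181.25, 117.63], [-171.15, -9.14], [-177.46, 177.46]. Speed limits (degrees/s): [159.86, 159.86, 180, 180, 180, 180].

## Interface

Orientations are given as a 3x3 rotation matrix whose columns are the frame's x, y, z axes.
In Python, from station import sense, capture, finish_job gives the robot as it stands. The module is installed in compiled form; this text tells all that it offers.
- The arm moves only by the shell command python3 -m jog 'ROWS' [OPENING]. ROWS is JSON, a list of rows, each a list of 6 numbers: the shift along the tool's x, y, z in cm, then the turn, a rotation vector about the tool's x, y, z in degrees. In form: [[dx, dy, dz, wx, wy, wz], ...]. A call has exactly 5 rows; each row shifts and turns the commanded pose from where the row before left it, along the tool's axes as they then stand; what a row does not reach is not made up. A row lasts 1/12 s, in which the tool goes at most 41.7 mm and 7.16 degrees, less where a joint would pass 70% of its speed; a pose out of reach is approached as far as the arm can. A call is refused whole if a number of a shift passes 4.17 or a number of a turn 7.16, either way. A call with a gripper value outside its range is refused whole. OPENING is the finger opening in cm, from 0 to 8.7, set as the call begins (- or left out, the last holds). The fingers move at their own pace and stop on an object; the grip force is fixed at half the most. Time passes only in rows, so rows that do not move let the fingers close, or fill a call up. It gives the time, the measured TCP pose, the force and the opening at its end, in the units of the state.
- sense(): the state, without advancing time (a new reading comes with each control period).
- capture(name): name is "scene" or "top" or "wrist"; returns a dict with "frame" (420x560x3 uint8, red, green, blue), "fx", "fy", "cx", "cy" (pixels), "world_to_cam" (4x4, takes a point from world to camera coordinates). Camera axes: x right, y up, looking along -z (the intrinsics and any distortion apply to the point x, -y, -z); pixel columns grow to the right and rows downward; lengths in m; the calibration is good to about 2 mm. A picture is of the moment at which its call begins. There is no depth.
- finish_job(): hands the job in, once; it reports no verdict.
The state is a dict: "time_s": time; "joints": joint angles; "joint_velocities": joint speeds; "effort": joint torques, N m; "tcp_pos": TCP position; "ee_rot": TCP orientation; "wrist_force": force on the tool from outside, world axes, zero at the start; "moment": the same for the moment, N m; "gripper_width": opening from 0.0 (shut) to 1.0 (fully open).
Only numpy, scipy, OpenCV 4.12 (cv2) and the standard library are available. Lean on these libraries where they do the work, as an engineer would, in place of code of your own. Each camera call takes 0.05 s, during which the arm holds its last target.

## Task

The grey filter cover of the bench dust extractor has been left standing open after a filter change. Push it down shut on its springy seal with the fingertips, then set the fingertips in the slot of the orange quarter-turn lock and turn it clockwise as far as it goes, so that the cover is held locked down when you let go. Never raise the cover further open, and leave the dental cast, the jar and the bottle where they stand.

Things in the scene. Friction and masses are not known exactly. Their poses are not given: they have to be found in the camera images.
- unit: White dust-extraction box fixed to the bench, 300 mm deep (its x), 360 wide (its y), 160 high. Origin: centre of its underside, on the bench. x points from its front (dark control strip) to its rear motor deck. The filter bay is open at the top, under the cover. A suction spigot 52 mm across juts 34 mm out of its +y side near the rear, 80 mm up.
- cover (a joint): Hinge angle of the grey cover, rad: 0 = shut and level, at a hard stop; grows as its front edge rises. A stiff hinge keeps it at any angle; 1 to 3 N near the front edge pushes it down. The last 5 mm at the front edge are taken up by a springy rubber seal: let go unlocked, it springs back to about 0.025. Pressing it flat takes about 11 N at the lock. Locked and let go it rests at about 0.01.
- cover_hinge (a point): Middle of the cover's hinge line, 72 mm behind the unit's origin in its x and 163 mm above the bench, at the cover's underside; y along the hinge, x away from the front edge, turning with the cover. The cover is a grey plate 220 mm long from hinge to front edge, 330 mm wide, 9 mm thick; shut, its top face is 172 mm above the bench.
- cover_edge (a point): Middle of the cover's front upper edge, 220 mm from the hinge line, on its top face; x towards the hinge, y along the edge, turning with the cover. More than 50 mm to either side of the middle in y the top face is bare and flat, free to push on.
- latch (a joint): Angle of the orange lock, rad: 0 = unlocked, grows clockwise seen from above, 1.571 = locked, at a stop; starts between 0 and 0.3. Friction 0.09 N m; stays where left. A cam tongue under the cover turns with it: from about 0.8 it runs under a ramped keeper in the front wall and draws the cover down; this takes up to 0.25 N m, less if the cover is pressed. With cover above 0.035 it misses.
- latch_slot (a point): Centre of the slot's floor in the orange round lock, on its axis, 165 mm from the hinge line; with the cover shut 175 mm above the bench. x runs along the slot, z up out of it, turning with the lock: at latch 0 the slot runs along the unit's x, locked along its y. The slot is 27 mm wide (31 at its chamfered mouth), 14 deep, 64 long.
- lock_collar (a point): Centre of the dark collar round the lock, at the height of its rim, 17 mm above the cover's top face; axes as the cover's. The collar is fixed to the cover, 77 mm inner and 89 mm outer diameter, and as high as the two orange half-moons of the lock, so it closes the slot's ends and the lock cannot be gripped from outside. Red dot: unlocked, green dot: locked.
- cast: Plaster dental cast, a cream block with a row of teeth, 60 x 66 x 27 mm, loose on the bench beside the unit. Origin: centre of its underside.
- jar: White jar with blue lid, 52 mm across, 65 mm high, loose on the bench beside the unit. Origin: centre of its underside.
- bottle: Clear plastic bottle with white cap, 54 mm across, 130 mm high, loose on the bench beside the unit. Origin: centre of its underside.

How it is judged (in metres and radians):
On the way, in this order (a step that is already met when the one before it is completed fails the run):
1. the cover is pushed down on to its seal (value of joint cover below 0.035 rad), for 0.1 s.
2. the lock is turned home and the cover drawn down (value of joint cover below 0.016 rad and value of joint latch above 1.45 rad), for 0.1 s.
At the end, for the whole second after the job is handed in: The cover is shut and locked: hinge within 0.016 rad of shut (3.5 mm at the front edge), lock turned to at least 1.45 rad (83 degrees), both at rest with nothing touching them; cast, jar and bottle within 20 mm of where they stood (all of step 2 and velocity of joint cover between -0.05 and 0.05 rad/s and velocity of joint latch between -0.05 and 0.05 rad/s and distance of each of cast, jar, bottle from where it was at the start of the episode below 0.02 m).
It fails at once if the cover is raised further open (value of joint cover above 0.72 rad).
It fails at once if the dental cast is moved or lifted (distance of cast from where it was at the start of the episode above 0.02 m).
It fails at once if the jar is moved or lifted (distance of jar from where it was at the start of the episode above 0.02 m).
It fails at once if the bottle is moved or lifted (distance of bottle from where it was at the start of the episode above 0.02 m).
It also fails if it takes over 45 s, if anything falls off the work surface, if the arm or the gripper's body presses on something with over 40 N, if the wrist force passes 120 N, or if a joint passes its speed limit or range.

## Working session

There is one attempt and no reset: what is moved stays moved. The work goes in short steps, Python scripts to look and compute and a shell command to move; the robot and the scene stay as the last step left them, time stands still between calls to the robot, and variables do not carry over. Pictures are saved under pics/ and viewed, and the job is handed in when it is done.

```bash
mkdir -p pics; ls; python3 - <<'E'
from station import sense,capture
import cv2,json,numpy as np
s=sense();print({k:np.round(v,4).tolist() for k,v in s.items()})
for n in("scene","top","wrist"):
    c=capture(n);cv2.imwrite(f"pics/{n}0.png",c["frame"][:,:,::-1]);print(n,c["fx"],c["fy"],c["cx"],c["cy"],np.round(c["world_to_cam"],4).tolist(),[k for k in c])
E
```

```text
pics
{'time_s': 0.0, 'joints': [-54.9138, 22.0928, 0.3804, -0.029, -68.4104, -14.8139], 'joint_velocities': [0.0779, -0.0243, 0.0409, 0.0282, -0.0037, 0.047], 'effort': [-0.0004, -39.0667, 18.7403, 4.22, 0.011, -0.0002], 'tcp_pos': [0.2163, -0.5857, 0.2214], 'ee_rot': [[-0.9381, -0.3463, -0.0008], [-0.3463, 0.9381, 0.002], [0.0001, 0.0022, -1.0]], 'wrist_force': [0.1096, -0.5221, -0.4671], 'moment': [0.0313, -0.0238, 0.0281], 'gripper_width': 0.9994}
scene 394.8559091473375 394.8559091473375 276.97403268247695 209.54899942663778 [[-0.1152, 0.9933, 0.0086, 0.0396], [-0.6678, -0.0839, 0.7396, 0.2751], [0.7354, 0.0795, 0.673, -1.5926], [0.0, 0.0, 0.0, 1.0]] ['frame', 'fx', 'fy', 'cx', 'cy', 'world_to_cam']
top 407.87191519121615 407.87191519121615 280.56176160986456 208.56510287309104 [[0.0166, -0.9997, 0.0204, 0.0126], [0.9976, 0.0179, 0.0672, -0.604], [-0.0675, 0.0193, 0.9975, -0.9544], [0.0, 0.0, 0.0, 1.0]] ['frame', 'fx', 'fy', 'cx', 'cy', 'world_to_cam']
wrist 321.8163297302273 321.8163297302273 280.67874424158924 207.25486667221548 [[-0.3467, 0.938, 0.0024, 0.6233], [-0.9072, -0.3347, -0.2549, 0.0306], [-0.2383, -0.0906, 0.967, -0.3904], [0.0, 0.0, 0.0, 1.0]] ['frame', 'fx', 'fy', 'cx', 'cy', 'world_to_cam']
```

View pics/scene0.png

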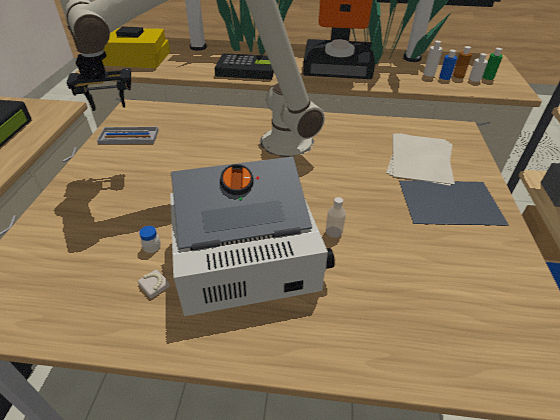

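View pics/top0.png

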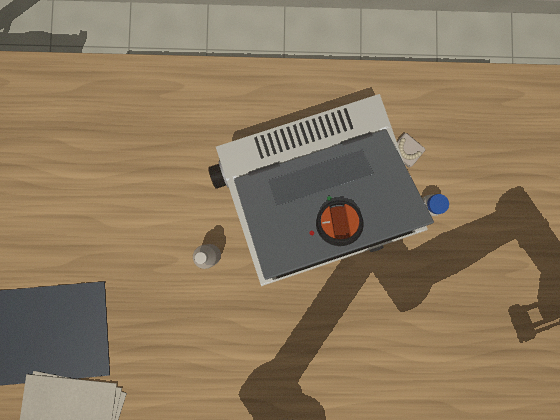

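View pics/wrist0.png

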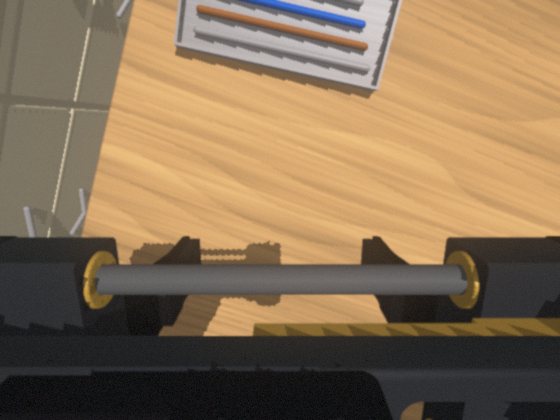

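The scene view shows the cover standing part-open with its hinge away from the robot. The orange lock is at about (238,180) in scene and (340,221) in top. In top the cast is at (410,150), the jar at (438,204), the bottle at (205,257) and the spigot at (217,176). I'll enlarge the views to pick corners.

```bash
python3 - <<'E'
import cv2
a=cv2.imread("pics/top0.png")[80:300,200:460];cv2.imwrite("pics/topz.png",cv2.resize(a,None,fx=3,fy=2.7,interpolation=2)[:, :800] if 0 else cv2.resize(a,(780,660),interpolation=2)[:600])
a=cv2.imread("pics/scene0.png")[150:315,130:350];cv2.imwrite("pics/scenez.png",cv2.resize(a,None,fx=3.6,fy=3.6,interpolation=2))
E
```

```text
(no output)
```

View pics/topz.png

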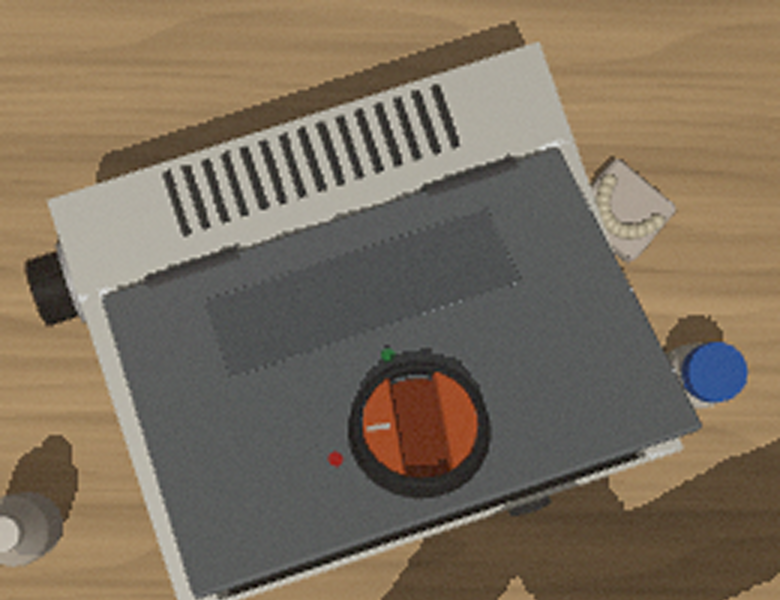

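View pics/scenez.png

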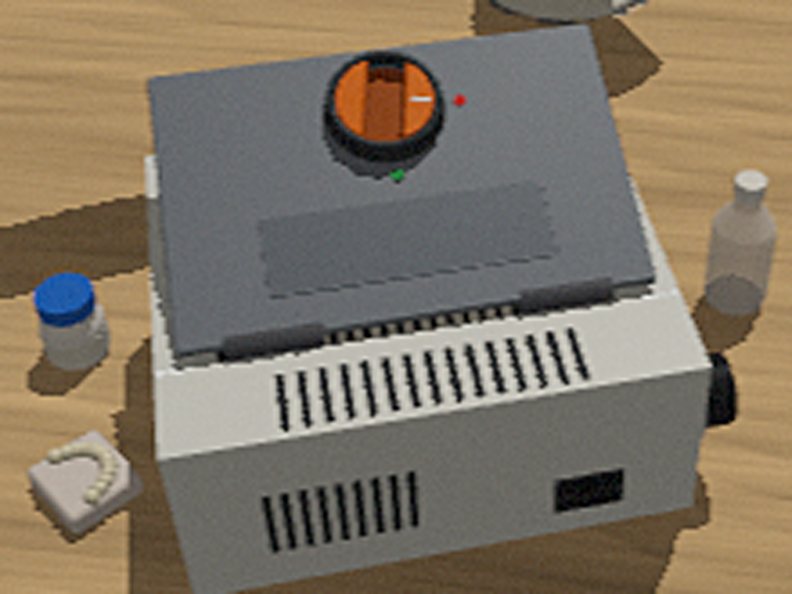

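```bash
cat > h.py <<'E'
import numpy as np
from station import sense,capture
def ray(c,px):
    M=np.array(c["world_to_cam"]);R=M[:3,:3];t=M[:3,3]
    d=np.array([(px[0]-c["cx"])/c["fx"],-(px[1]-c["cy"])/c["fy"],-1.])
    return -R.T@t,R.T@d/np.linalg.norm(d)
def onz(c,px,z):
    o,d=ray(c,px);return o+d*(z-o[2])/d[2]
def tri(c1,p1,c2,p2):
    o1,d1=ray(c1,p1);o2,d2=ray(c2,p2)
    s=np.linalg.lstsq(np.c_[d1,-d2],o2-o1,rcond=None)[0]
    a=o1+s[0]*d1;b=o2+s[1]*d2;return (a+b)/2,np.linalg.norm(a-b)
def proj(c,p):
    M=np.array(c["world_to_cam"]);q=M[:3,:3]@p+M[:3,3]
    return c["cx"]-c["fx"]*q[0]/q[2],c["cy"]+c["fy"]*q[1]/q[2]
E
python3 - <<'E'
from h import *
t=capture("top");s=capture("scene")
T=lambda x,y:(200+x/3,80+y/3)
S=lambda x,y:(130+x/3.6,150+y/3.6)
rl=onz(t,T(48,200),.16);rr=onz(t,T(541,43),.16)
print("rear top",rl,rr,np.linalg.norm(rl-rr),tri(t,T(48,200),s,S(706,367)),tri(t,T(541,43),s,S(160,458)))
y=(rl-rr)/np.linalg.norm(rl-rr);x=np.array([y[1],-y[0],0]);yaw=np.degrees(np.arctan2(x[1],x[0]))
o=(rl+rr)/2-.15*x;o[2]=0;print("unit",o,yaw,x,y)
h=o+.072*x;h[2]=.163
for n,p,q in(("fl",(190,597),(590,26)),("fr",(701,428),(150,78)),("collar",(420,424),(386,105)),("hl",(103,294),(654,280)),("hr",(562,147),(176,358)),("red",(336,459),(460,100)),("green",(387,355),(398,175))):
    P,e=tri(t,T(*p),s,S(*q));d=P-h;print(n,P.round(4),"err",e.round(4),"rel",(d@x).round(4),(d@y).round(4),d[2].round(4),"ang",np.arctan2(d[2],-d@x).round(3))
for n,p,z in(("cast",(630,210),.027),("jar",(715,372),.065),("bottle",(5,535),.13)):
    P=onz(t,T(*p),z);d=P-o;print(n,P,d@x,d@y)
E
```

```text
rear top [0.71960948 0.16088893 0.16      ] [ 0.83788205 -0.17938843  0.16      ] 0.3602458682448651 (array([0.71978251, 0.1607232 , 0.15925204]), np.float64(0.0005410680424165302)) (array([ 0.83741428, -0.17717543,  0.1599456 ]), np.float64(0.004339689955760259))
unit [ 0.63706029 -0.05849635  0.        ] 19.166272989867778 [0.94456979 0.32831069 0.        ] [-0.32831069  0.94456979  0.        ]
fl [0.4597 0.0574 0.2441] err 0.0016 rel -0.2015 0.1677 0.0811 ang 0.383
fr [ 0.5672 -0.2542  0.2456] err 0.0027 rel -0.2022 -0.1619 0.0826 ang 0.388
collar [ 0.567  -0.0816  0.2375] err 0.0038 rel -0.1458 0.0012 0.0745 ang 0.472
hl [0.6538 0.1212 0.1705] err 0.0012 rel 0.0028 0.1643 0.0075 ang 1.933
hr [ 0.7618 -0.1893  0.1675] err 0.0052 rel 0.0029 -0.1645 0.0045 ang 2.15
red [ 0.5446 -0.031   0.2296] err 0.0029 rel -0.1503 0.0563 0.0666 ang 0.417
green [ 0.6121 -0.0652  0.2112] err 0.0023 rel -0.0978 0.0019 0.0482 ang 0.457
cast [ 0.75035208 -0.28665807  0.027     ] 0.032104065833292374 -0.25270957412030737
jar [ 0.61766406 -0.33869155  0.065     ] -0.1103121762401453 -0.2582959256000253
bottle [0.4888262  0.18866189 0.13      ] -0.05887275250624954 0.28212504708550096
```

Two checks agree with the given sizes: the rear edge measures 360 mm (360 given), and the hinge points come out near z 0.17. The unit's yaw is 19.2° and the cover is at about 0.33 rad. I'll push at unit (-0.113, -0.085), which is world (0.558, -0.176), with the fingers shut. First I'll raise the tool and travel there.

```bash
python3 -m jog '[[0,0,-2,0,0,0],[-1,0.5,-2,0,0,0],[-3,1.75,-2,0,0,0],[-3,1.75,-2,0,0,0],[-3,1.75,0,0,0,0]]' 0
python3 -m jog '[[-3,1.75,0,0,0,-7],[0,0,0,0,0,-7],[0,0,0,0,0,-7],[0,0,0,0,0,-7],[0,0,0,0,0,-7]]'
python3 -m jog '[[0,0,0,0,0,-7],[0,0,0,0,0,-7],[0,0,0,0,0,-7],[0,0,0,0,0,-7],[0,0,0,0,0,-7]]'
```

```text
time_s: 0.67
tcp_pos: [0.2917, -0.4986, 0.3071]
ee_rot: [[-0.938, -0.346, 0.004], [-0.346, 0.938, -0.007], [-0.002, -0.008, -1.0]]
wrist_force: [0.8, 0.6, 0.6]
gripper_width: 0.706
time_s: 1.08
tcp_pos: [0.3128, -0.4704, 0.3026]
ee_rot: [[-0.564, -0.826, 0.0], [-0.826, 0.564, 0.0], [-0.0, 0.0, -1.0]]
wrist_force: [0.2, -0.6, 0.5]
gripper_width: 0.328
time_s: 1.5
tcp_pos: [0.3125, -0.4708, 0.3024]
ee_rot: [[0.011, -1.0, -0.0], [-1.0, -0.011, 0.0], [-0.0, 0.0, -1.0]]
wrist_force: [-0.3, -0.0, 0.6]
gripper_width: 0.016
```

```bash
python3 -m jog '[[-2.9,-2.5,0,0,0,0],[-2.9,-2.5,0,0,0,0],[-2.9,-2.5,0,0,0,0],[-2.9,-2.5,0,0,0,0],[-2.9,-2.5,0,0,0,0]]'
python3 -m jog '[[-2.9,-2.5,0,0,0,0],[-2.9,-2.5,0,0,0,0],[-2.9,-2.5,0,0,0,0],[-2.9,-2.4,0,0,0,0],[-2.9,-2.4,0,0,0,0]]'
python3 -m jog '[[0,0,0.8,0,0,0],[0,0,1,0,0,0],[0,0,1,0,0,0],[0,0,1,0,0,0],[0,0,0.5,0,0,0]]'
```

```text
time_s: 1.92
tcp_pos: [0.4375, -0.3238, 0.3026]
ee_rot: [[0.004, -1.0, 0.0], [-1.0, -0.004, 0.0], [-0.0, -0.0, -1.0]]
wrist_force: [0.1, -0.4, -0.2]
gripper_width: 0.006
time_s: 2.33
tcp_pos: [0.56, -0.1779, 0.3026]
ee_rot: [[0.005, -1.0, 0.0], [-1.0, -0.005, 0.0], [-0.0, -0.0, -1.0]]
wrist_force: [0.2, -0.6, -0.0]
gripper_width: 0.003
time_s: 2.75
tcp_pos: [0.5575, -0.1805, 0.2574]
ee_rot: [[0.003, -1.0, -0.003], [-1.0, -0.003, 0.001], [-0.001, 0.003, -1.0]]
wrist_force: [0.3, -0.4, 0.3]
gripper_width: 0.003
```

```bash
python3 - <<'E'
from h import *
import cv2
for n in("scene","top"):
    c=capture(n);cv2.imwrite(f"pics/{n}1.png",c["frame"][:,:,::-1])
a=cv2.imread("pics/scene1.png")[100:300,130:380];b=cv2.imread("pics/top1.png")[80:300,200:460]
cv2.imwrite("pics/both1.png",np.hstack([cv2.resize(a,(400,320)),cv2.resize(b,(400,320))]))
E
```

```text
(no output)
```

View pics/both1.png

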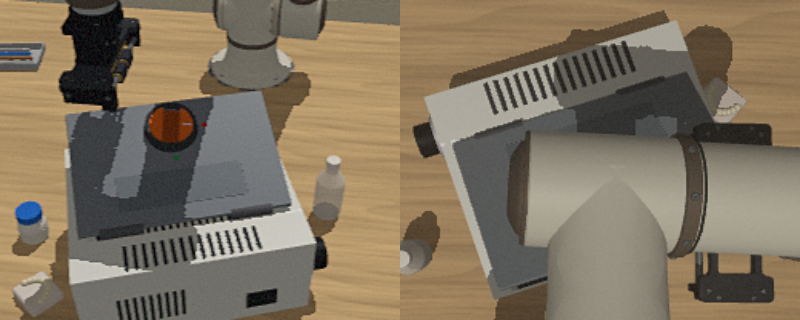

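The fingertips are just above the cover's -y front region, at about (115,105) in the left panel. The jar, cast and bottle are clear. Pushing down now.

```bash
python3 -m jog '[[0,0,0.7,0,0,0],[0,0,0.7,0,0,0],[0,0,0.7,0,0,0],[0,0,0.7,0,0,0],[0,0,0.7,0,0,0]]'
python3 -m jog '[[0,0,0.6,0,0,0],[0,0,0.6,0,0,0],[0,0,0.6,0,0,0],[0,0,0.6,0,0,0],[0,0,0.6,0,0,0]]'
```

```text
time_s: 3.27
tcp_pos: [0.559, -0.1798, 0.224]
ee_rot: [[0.005, -1.0, -0.0], [-1.0, -0.005, -0.0], [0.0, 0.0, -1.0]]
wrist_force: [-0.7, -1.1, -0.0]
gripper_width: 0.006
time_s: 3.68
tcp_pos: [0.5591, -0.1797, 0.1939]
ee_rot: [[0.005, -1.0, -0.0], [-1.0, -0.005, -0.0], [0.0, 0.0, -1.0]]
wrist_force: [-0.3, 0.4, 0.6]
gripper_width: 0.006
```

```bash
python3 -m jog '[[0,0,0.4,0,0,0],[0,0,0.4,0,0,0],[0,0,0.4,0,0,0],[0,0,0.3,0,0,0],[0,0,0.3,0,0,0]]'
python3 -m jog '[[0,0,0.2,0,0,0],[0,0,0.1,0,0,0],[0,0,0,0,0,0],[0,0,0,0,0,0],[0,0,0,0,0,0]]'
python3 - <<'E'
from h import *
import cv2
c=capture("scene");cv2.imwrite("pics/scene2.png",c["frame"][:,:,::-1])
a=cv2.imread("pics/scene2.png")[100:300,130:380];cv2.imwrite("pics/s2.png",cv2.resize(a,(750,600)))
E
```

```text
time_s: 4.1
tcp_pos: [0.5591, -0.1797, 0.1765]
ee_rot: [[0.005, -1.0, -0.0], [-1.0, -0.005, -0.0], [0.0, 0.0, -1.0]]
wrist_force: [-1.9, 0.9, 4.8]
gripper_width: 0.004
time_s: 4.52
tcp_pos: [0.5589, -0.1798, 0.1743]
ee_rot: [[0.005, -1.0, 0.0], [-1.0, -0.005, -0.0], [0.0, -0.0, -1.0]]
wrist_force: [-3.5, 0.6, 5.5]
gripper_width: 0.009
```

View pics/s2.png

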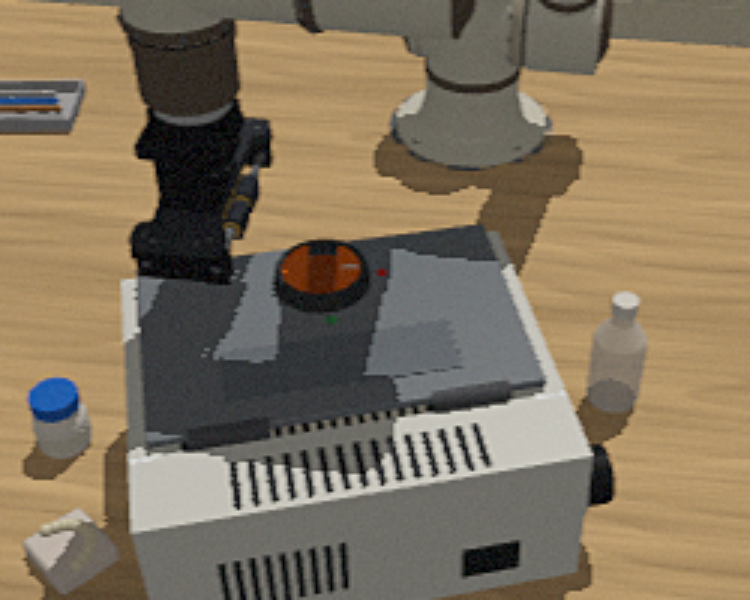

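The cover is down, with its front edge level with the box rim. I'm lifting off and opening the fingers to 24 mm, then looking for the slot.

```bash
python3 -m jog '[[0,0,-1,0,0,0],[0,0,-2,0,0,0],[0,0,-2,0,0,0],[0,0,-2,0,0,0],[0,0,-1,0,0,0]]' 2.4
python3 -m jog '[[0,0,-1,0,0,0],[0,0,0,0,0,0],[0,0,0,0,0,0],[0,0,0,0,0,0],[0,0,0,0,0,0]]'
python3 - <<'E'
from h import *
import cv2
s=sense();print(s['time_s'],s['tcp_pos'],s['wrist_force'])
for n in("scene","top","wrist"):
    c=capture(n);cv2.imwrite(f"pics/{n}3.png",c["frame"][:,:,::-1])
    print(n,proj(c,np.array([.5492,-.0890,.189])))
E
```

```text
time_s: 4.98
tcp_pos: [0.5606, -0.18, 0.2566]
ee_rot: [[0.005, -1.0, 0.005], [-1.0, -0.005, -0.001], [0.001, -0.005, -1.0]]
wrist_force: [0.4, -0.3, 0.2]
gripper_width: 0.247
time_s: 5.4
tcp_pos: [0.5586, -0.1795, 0.2621]
ee_rot: [[0.005, -1.0, -0.003], [-1.0, -0.005, 0.001], [-0.001, 0.003, -1.0]]
wrist_force: [-0.1, 0.3, 0.3]
gripper_width: 0.278
5.4 [ 0.55855652 -0.17953664  0.2620879 ] [-0.14158115  0.30365453  0.3336187 ]
scene (np.float64(236.1513046852928), np.float64(189.00996896051635))
top (np.float64(338.6286929827916), np.float64(231.3751132589166))
wrist (np.float64(290.81219239590774), np.float64(320.13562898852274))
```

View pics/wrist3.png

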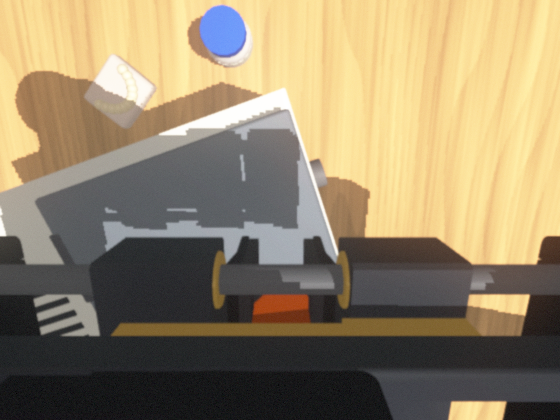

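View pics/scene3.png

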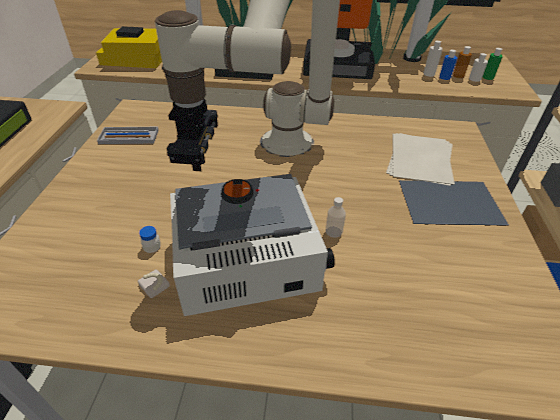

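View pics/top3.png

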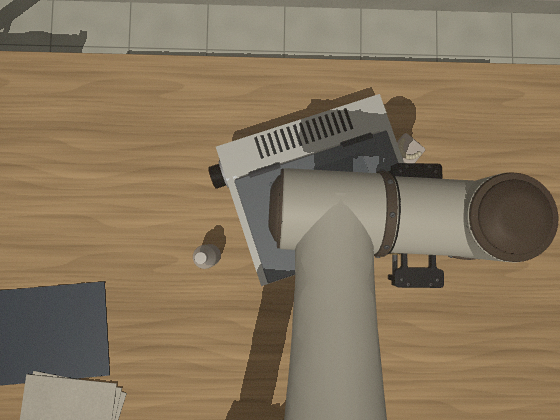

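```bash
python3 -m jog '[[-4,0,-1,0,0,0],[-4,0,-1,0,0,0],[-4,0,-1,0,0,0],[-4,0,0,0,0,0],[-3,0,0,0,0,0]]' 
python3 -m jog '[[0,0,0,0,0,0],[0,0,0,0,0,0],[0,0,0,0,0,0],[0,0,0,0,0,0],[0,0,0,0,0,0]]'
python3 - <<'E'
from h import *
import cv2,pickle
c=capture("wrist");cv2.imwrite("pics/wrist4.png",c["frame"][:,:,::-1]);pickle.dump(c,open("w4.pkl","wb"))
print(proj(c,np.array([.5492,-.0890,.189])))
f=c["frame"];h=cv2.cvtColor(f,cv2.COLOR_RGB2HSV)
m=((h[...,0]<18)&(h[...,1]>190)&(h[...,2]>60)).astype(np.uint8)
m=cv2.morphologyEx(m,cv2.MORPH_OPEN,np.ones((3,3)))
cv2.imwrite("pics/m4.png",m*255)
n,l,st,ce=cv2.connectedComponentsWithStats(m)
for i in range(1,n):
    if st[i,4]>100: print(st[i],ce[i])
E
```

```text
time_s: 5.97
tcp_pos: [0.5582, 0.0129, 0.2942]
ee_rot: [[0.006, -1.0, 0.002], [-1.0, -0.006, 0.001], [-0.001, -0.002, -1.0]]
wrist_force: [1.0, 0.7, 0.4]
gripper_width: 0.273
time_s: 6.38
tcp_pos: [0.5582, 0.0092, 0.2934]
ee_rot: [[0.003, -1.0, -0.0], [-1.0, -0.003, -0.0], [0.0, 0.0, -1.0]]
wrist_force: [1.0, -0.5, 0.4]
gripper_width: 0.278
(np.float64(291.97101330328286), np.float64(83.6931403233688))
[ 248   38   84   96 5834] [288.92252314  83.92526568]
```

View pics/wrist4.png

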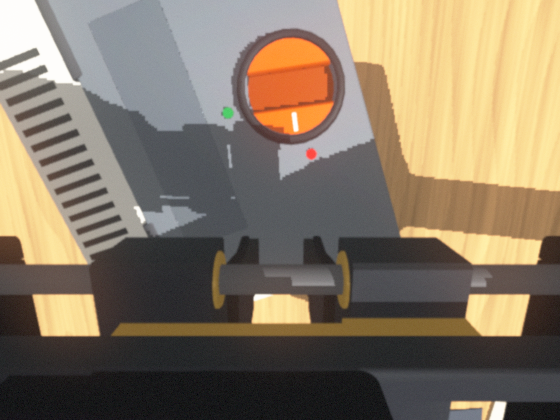

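The wrist view shows the lock at (291,85), within 2 px of the prediction of (292,84), with its slot running from (249,90) to (332,82). Next I'll measure the slot's angle.

```bash
python3 - <<'E'
from h import *
import cv2,pickle
c=pickle.load(open("w4.pkl","rb"));f=c["frame"]
h=cv2.cvtColor(f,cv2.COLOR_RGB2HSV)[20:150,230:350]
m=((h[...,0]<25)&(h[...,1]>170)&(h[...,2]>215)).astype(np.uint8)
cv2.imwrite("pics/z4.png",np.hstack([cv2.resize(f[20:150,230:350,::-1],(360,390),interpolation=0),cv2.cvtColor(cv2.resize(m*255,(360,390),interpolation=0),cv2.COLOR_GRAY2BGR)]))
# collar: dark ring, fit ellipse to outer contour
g=cv2.cvtColor(f,cv2.COLOR_RGB2GRAY)[20:150,230:350]
E
```

```text
(no output)
```

View pics/z4.png

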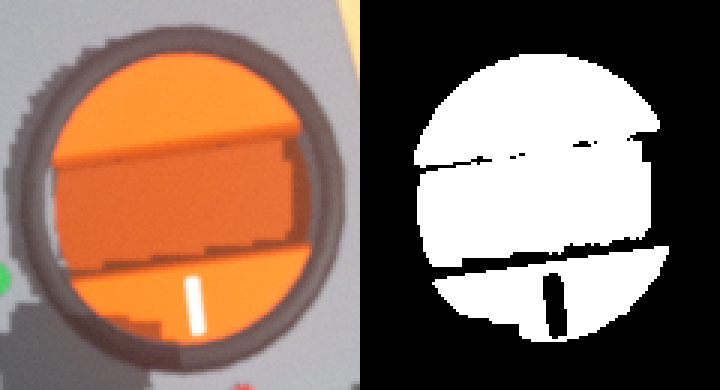

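```bash
python3 - <<'E'
from h import *
import pickle
c=pickle.load(open("w4.pkl","rb"))
Z=lambda x,y:(230+x/3,20+y/3)
z=.193
u1,u2,l1,l2=[onz(c,Z(*p),z)[:2] for p in((52,156),(299,123),(75,279),(308,246))]
for a,b in((u1,u2),(l1,l2)):
    d=b-a;print(a,b,np.degrees(np.arctan2(d[1],d[0])))
d=(u2-u1+l2-l1);d/=np.linalg.norm(d);n=np.array([-d[1],d[0]])
print("widths",(u1-l1)@n,"mid n",((u1+u2+l1+l2)/4)@n,"yaw",np.degrees(np.arctan2(d[1],d[0])))
cc=[onz(c,Z(*p),z)[:2] for p in((20,200),(345,200),(185,26),(185,373))]
ctr=onz(c,Z(182.5,199.5),z)[:2];print("collar centre",ctr,"dia",np.linalg.norm(cc[0]-cc[1]),np.linalg.norm(cc[2]-cc[3]),"ctr n",ctr@n)
print("from unit",np.array([.5492,-.0890]))
s=sense();R=np.array(s['ee_rot']);print(s['tcp_pos'],np.degrees(np.arctan2(R[1,1],R[0,1])),R.round(4).tolist())
for p in (ctr,): print("tool shift cm",100*R.T@(np.array([*p,.215])-s['tcp_pos']))
E
```

```text
[ 0.58334621 -0.09678769] [ 0.52112154 -0.10472336] -172.73215593723262
[ 0.57803014 -0.06690478] [ 0.51754635 -0.0753172 ] -172.08178003753073
widths 0.03032322904564499 mid n 0.15781524636973923 yaw -172.4113355237967
collar centre [ 0.55018183 -0.08653738] dia 0.08320693366489541 0.08374753987167549 ctr n 0.15843662955999094
from unit [ 0.5492 -0.089 ]
[0.55823668 0.00919413 0.29339472] -179.83170943592197 [[0.0029, -1.0, -0.0003], [-1.0, -0.0029, -0.0001], [0.0001, 0.0003, -1.0]]
tool shift cm [9.5696592  0.83114893 7.84105626]
```

The slot mouth measures 30.3 mm (31 given). Its yaw is 187.6°, which puts the latch at about 0.20 rad, and its centre is at about (0.550, -0.088). I'll align over it and lower.

```bash
python3 -m jog '[[2.5,0.2,0,0,0,0],[2.5,0.2,0,0,0,0],[2.5,0.3,0,0,0,0],[2.2,0.15,1,0,0,0],[0,0,2,0,0,-3.7]]' 
python3 -m jog '[[0,0,2,0,0,-3.7],[0,0,2,0,0,0],[0,0,0.8,0,0,0],[0,0,0,0,0,0],[0,0,0,0,0,0]]'
python3 - <<'E'
from h import *
s=sense();R=np.array(s['ee_rot']);print(np.degrees(np.arctan2(R[1,1],R[0,1]))%360,"shift",100*R.T@(np.array([.5498,-.0878,.215])-s['tcp_pos']),s['tcp_pos'],s['joints'])
E
```

```text
time_s: 6.85
tcp_pos: [0.5511, -0.0907, 0.2659]
ee_rot: [[0.066, -0.998, 0.006], [-0.998, -0.066, -0.001], [0.001, -0.006, -1.0]]
wrist_force: [0.1, 1.3, 0.7]
gripper_width: 0.278
time_s: 7.27
tcp_pos: [0.5505, -0.0873, 0.216]
ee_rot: [[0.133, -0.991, 0.0], [-0.991, -0.133, -0.001], [0.001, -0.0, -1.0]]
wrist_force: [1.5, 1.0, 0.1]
gripper_width: 0.273
187.64425599374465 shift [0.04176489 0.0810756  0.09936269] [ 0.55054772 -0.08727759  0.21599351] [ 7.67270053e+00  1.57478978e+01 -9.80583318e+00  4.18765113e-02
 -6.44353027e+01 -4.65155106e-02]
```

```bash
python3 -m jog '[[0,0.05,0.6,0,0,0],[0,0,0.6,0,0,0],[0,0,0.5,0,0,0],[0,0,0.4,0,0,0],[0,0,0.4,0,0,0]]' 
python3 -m jog '[[0,0,0.3,0,0,0],[0,0,0.3,0,0,0],[0,0,0.3,0,0,0],[0,0,0.2,0,0,0],[0,0,0.1,0,0,0]]' 
```

```text
time_s: 7.68
tcp_pos: [0.5497, -0.0867, 0.1902]
ee_rot: [[0.134, -0.991, 0.0], [-0.991, -0.134, -0.0], [0.0, -0.0, -1.0]]
wrist_force: [0.8, -0.5, 0.1]
gripper_width: 0.277
time_s: 8.1
tcp_pos: [0.5497, -0.0868, 0.179]
ee_rot: [[0.134, -0.991, -0.0], [-0.991, -0.134, -0.0], [0.0, 0.0, -1.0]]
wrist_force: [-2.0, 1.8, 5.2]
gripper_width: 0.278
```

The tips reached z 0.179 in the slot and are pressing on its floor with 5 N. I'll press slightly more, then turn clockwise (+wz).

```bash
python3 -m jog '[[0,0,0.15,0,0,0],[0,0,0,0,0,4],[0,0,0,0,0,5],[0,0,0,0,0,5],[0,0,0,0,0,5]]' 
python3 -m jog '[[0,0,0,0,0,5],[0,0,0,0,0,5],[0,0,0,0,0,5],[0,0,0,0,0,5],[0,0,0,0,0,5]]' 
python3 -c "
from station import sense;s=sense();print(s['moment'],s['wrist_force'],s['joints'])"
```

```text
time_s: 8.52
tcp_pos: [0.5505, -0.0866, 0.1779]
ee_rot: [[-0.2, -0.98, 0.002], [-0.98, 0.2, 0.0], [-0.001, -0.002, -1.0]]
wrist_force: [-0.2, 2.3, 3.0]
gripper_width: 0.272
time_s: 8.93
tcp_pos: [0.5505, -0.0865, 0.178]
ee_rot: [[-0.595, -0.804, 0.002], [-0.804, 0.595, 0.0], [-0.002, -0.002, -1.0]]
wrist_force: [-0.3, 1.2, 3.1]
gripper_width: 0.275
[0.43936129 0.1238386  0.06451327] [-0.25096481  1.17236231  3.12594729] [ 7.73788133e+00  1.75296395e+01 -1.30959137e+01  8.91621178e-03
 -5.92316124e+01 -4.42692835e+01]
```

```bash
python3 -m jog '[[0,0,0.2,0,0,3],[0,0,0,0,0,4],[0,0,0,0,0,4],[0,0,0,0,0,4],[0,0,0,0,0,4]]' 
python3 -m jog '[[0,0,0.1,0,0,4],[0,0,0,0,0,4],[0,0,0,0,0,4],[0,0,0,0,0,4],[0,0,0,0,0,3]]' 
python3 -c "
from station import sense;import math;s=sense();R=s['ee_rot'];print(s['moment'],s['wrist_force'],math.degrees(math.atan2(R[1][1],R[0][1])))"
```

```text
time_s: 9.35
tcp_pos: [0.5505, -0.0865, 0.1764]
ee_rot: [[-0.824, -0.567, 0.002], [-0.567, 0.824, 0.0], [-0.002, -0.001, -1.0]]
wrist_force: [-2.1, 2.4, 4.6]
gripper_width: 0.276
time_s: 9.77
tcp_pos: [0.5505, -0.0866, 0.1758]
ee_rot: [[-0.963, -0.268, 0.003], [-0.268, 0.963, -0.0], [-0.003, -0.001, -1.0]]
wrist_force: [-2.4, 2.2, 6.6]
gripper_width: 0.273
[0.61817648 0.66685259 0.06090294] [-2.37579578  2.15461387  6.56802719] 105.55254528523105
```

```bash
python3 -m jog '[[0,0,0,0,0,2],[0,0,0,0,0,2],[0,0,0,0,0,1],[0,0,0,0,0,1],[0,0,0,0,0,0]]' 
python3 -c "
from station import sense;import math;s=sense();R=s['ee_rot'];print(s['moment'],s['wrist_force'],math.degrees(math.atan2(R[1][1],R[0][1])))"
python3 -m jog '[[0,0,0,0,0,2],[0,0,0,0,0,2],[0,0,0,0,0,1],[0,0,0,0,0,0],[0,0,0,0,0,0]]' 
python3 -c "
from station import sense;import math;s=sense();R=s['ee_rot'];print(s['moment'],s['wrist_force'],math.degrees(math.atan2(R[1][1],R[0][1])))"
```

```text
time_s: 10.18
tcp_pos: [0.5505, -0.0866, 0.1758]
ee_rot: [[-0.985, -0.171, 0.003], [-0.171, 0.985, -0.001], [-0.002, -0.001, -1.0]]
wrist_force: [-1.2, 1.5, 7.2]
gripper_width: 0.279
[0.59442049 0.55341821 0.64768338] [-1.15091574  1.49477469  7.16574208] 99.8495241161163
time_s: 10.6
tcp_pos: [0.5505, -0.0865, 0.1759]
ee_rot: [[-0.996, -0.092, 0.002], [-0.092, 0.996, -0.002], [-0.002, -0.002, -1.0]]
wrist_force: [-2.9, 2.4, 6.2]
gripper_width: 0.281
[0.55451689 0.7152758  2.31621695] [-2.85886097  2.36151854  6.17332444] 95.27121599439103
```

The moment climbed to 2.3 N m, so the lock is at its stop. I'll back off within the slot's slack, lift out and look.

```bash
python3 -m jog '[[0,0,0,0,0,-5],[0,0,0,0,0,-5],[0,0,0,0,0,-3],[0,0,-0.3,0,0,0],[0,0,-0.5,0,0,0]]' 
python3 -m jog '[[0,0,-1,0,0,0],[0,0,-1,0,0,0],[0,0,-2,0,0,0],[0,0,-3,0,0,0],[0,0,-3,0,0,0]]' 
python3 -m jog '[[-3,0,-2,0,0,0],[-4,0,0,0,0,0],[-4,0,0,0,0,0],[0,0,0,0,0,0],[0,0,0,0,0,0]]' 
python3 - <<'E'
from h import *
import cv2
s=sense();R=np.array(s['ee_rot']);print(np.degrees(np.arctan2(R[1,1],R[0,1])),s['moment'],s['wrist_force'])
for n in("wrist","scene","top"):
    c=capture(n);cv2.imwrite(f"pics/{n}5.png",c["frame"][:,:,::-1])
a=cv2.imread("pics/scene5.png")[130:310,130:350];b=cv2.imread("pics/wrist5.png")
cv2.imwrite("pics/both5.png",np.hstack([cv2.resize(a,(400,327)),cv2.resize(b,(400,327))]))
E
```

```text
time_s: 11.02
tcp_pos: [0.5494, -0.0867, 0.1819]
ee_rot: [[-0.953, -0.302, -0.001], [-0.302, 0.953, 0.0], [0.001, 0.0, -1.0]]
wrist_force: [-0.8, 0.5, 0.1]
gripper_width: 0.277
time_s: 11.43
tcp_pos: [0.5491, -0.087, 0.2834]
ee_rot: [[-0.953, -0.303, -0.002], [-0.303, 0.953, -0.0], [0.002, 0.0, -1.0]]
wrist_force: [1.0, -0.2, 0.1]
gripper_width: 0.277
time_s: 11.85
tcp_pos: [0.6555, -0.0528, 0.2998]
ee_rot: [[-0.953, -0.304, -0.004], [-0.304, 0.953, -0.0], [0.004, 0.001, -1.0]]
wrist_force: [-1.9, -1.0, 0.2]
gripper_width: 0.279
107.67414647658397 [ 0.02474543  0.06671366 -0.03451832] [-1.9037509  -1.01099646  0.15201861]
```

View pics/both5.png

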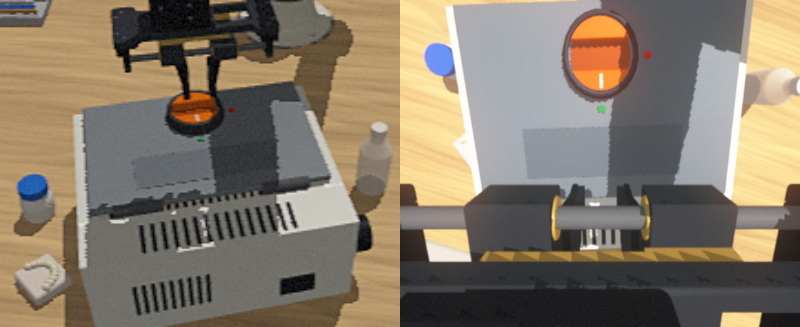

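View pics/top5.png

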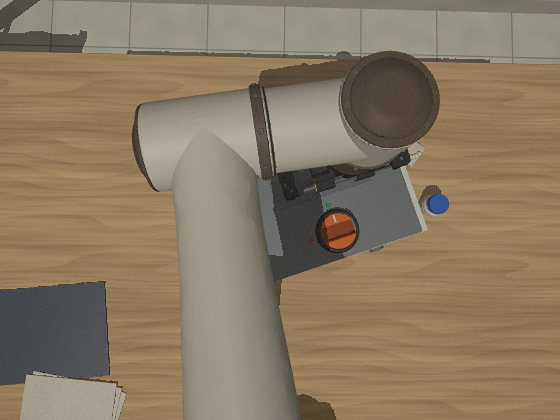

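The white mark now points at the green dot. I'll measure the slot's angle and the cover's height before handing in.

```bash
python3 - <<'E'
from h import *
import cv2,pickle
c=capture("wrist");pickle.dump(c,open("w6.pkl","wb"))
cv2.imwrite("pics/z6.png",cv2.resize(c["frame"][0:140,210:350,::-1],(560,560),interpolation=0))
t=capture("scene");pickle.dump(t,open("s6.pkl","wb"))
cv2.imwrite("pics/s6.png",cv2.resize(t["frame"][150:270,155:355,::-1],(800,480),interpolation=0))
E
```

```text
(no output)
```

View pics/z6.png

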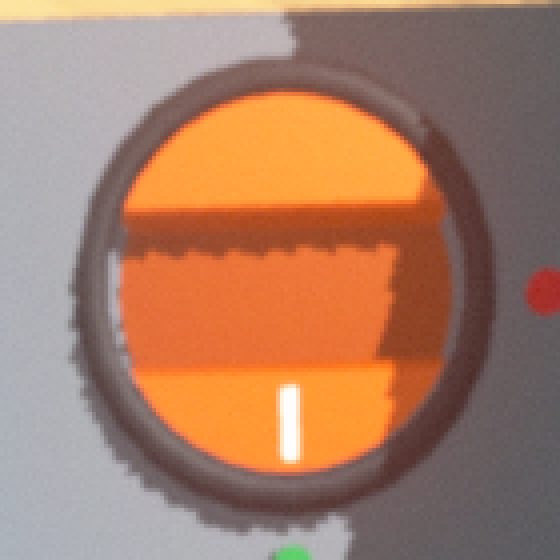

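View pics/s6.png

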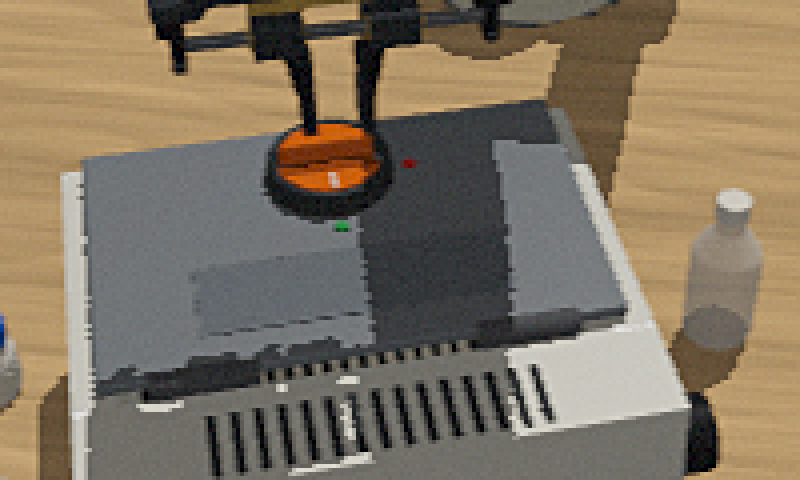

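```bash
python3 - <<'E'
from h import *
import pickle
c=pickle.load(open("w6.pkl","rb"));t=pickle.load(open("s6.pkl","rb"))
Z=lambda x,y:(210+x/4,y/4)
for p,q in(((122,213),(445,205)),((135,370),(445,359))):
    a=onz(c,Z(*p),.19);b=onz(c,Z(*q),.19);d=b-a;y=np.degrees(np.arctan2(d[1],d[0]))%180;print("slot yaw",y,"latch rad",np.radians(19.17+180-y-90-0)-0, "->",np.radians((19.17-y)%180))
# cover front corners in scene+wrist red/green dots heights
S=lambda x,y:(155+x/4,150+y/4)
for n,w,s in(("red",(546,292),(410,163)),("green",(293,556),(342,227))):
    P,e=tri(c,Z(*w),t,S(*s));print(n,P,e)
o=np.array([.63706,-.0585,0]);x=np.array([.94457,.32831,0]);y=np.array([-.32831,.94457,0])
for a in(0,.01,.025,.05):
  for sy in(.165,-.165):
    p=o+.072*x+sy*y+np.array([0,0,.163])-x*(.22*np.cos(a)-.009*np.sin(a))*1+np.array([0,0,.22*np.sin(a)+.009*np.cos(a)])
    u,v=proj(t,p);print(a,sy,round(4*(u-155)),round(4*(v-150)))
s=sense();print(s['time_s'])
E
```

```text
slot yaw 108.97137328950659 latch rad 0.0034666900805158983 -> 1.5742630168754121
slot yaw 109.58826498948144 latch rad -0.007300101212270386 -> 1.563496225582626
red [ 0.53195678 -0.03375295  0.17443746] 0.0003010072921366132
green [ 0.60013178 -0.06822433  0.17219624] 0.0005736054521961128
0 0.165 541 97
0 -0.165 78 157
0.01 0.165 541 95
0.01 -0.165 77 155
0.025 0.165 541 91
0.025 -0.165 76 151
0.05 0.165 542 86
0.05 -0.165 75 145
12.1
```

The latch measures about 1.57 rad. The front corners, seen at (547,100) and (82,158), fit a cover angle of 0 to 0.01, and nothing is touching. Handing in.

```bash
python3 -c "
from station import finish_job;print(finish_job())"
```

```text
the job is handed in; nothing more can be done
None
```

The cover is shut and locked, and I handed the job in at about 12 s of the 45 s allowed; handing in reports no verdict.

- **What I did:** I pushed the cover down onto its seal with the shut fingertips. I then set the fingertips, opened to 24 mm, in the lock's slot and turned it clockwise. The moment rose to 2.3 N m at the stop, so I backed off within the slot's slack and lifted clear.
- **Lock:** In the last wrist picture the slot's two edges gave 1.56 and 1.57 rad, and the white mark points at the green dot.
- **Cover:** The front corners in the last scene picture fit a hinge angle of 0 to 0.01 rad. The red and green dots came out at 174 and 172 mm, against 172 mm for the top face when shut. This is good to only a few mm, so the cover is clearly down, but I could not tell 0.00 from 0.01.
- **Cast, jar and bottle:** They looked undisturbed in the last pictures. I checked this by eye and did not measure their positions again.

No check failed or disagreed.

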